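# Take the pressure cap off the filtration vessel

### The job

Take the pressure cap off the steel filtration vessel and stand it upright, at rest, on the floor of the metal tray, beside the seal ring. Turn the cap anticlockwise by its bar until you feel the first (venting) stop, without pressing down; then press it down, turn it on past the stop and lift it straight out. Do not force the cap against the stop or the vessel, do not drop it, and leave the seal ring and the other things where they are.

Things in the scene. Friction and masses are not known exactly. Their poses are not given: they have to be found in the camera images.
- cap: the pressure cap, 0.2 kg, 74 mm high, upright in the vessel's mouth. Origin: centre of its underside, on its turning axis; z up. From below: plug 36 mm across (z 0-30 mm) with two lugs at its foot (z 0-6, out to 29 mm from the axis along +x and -x, 9 mm wide), steel disc 72 mm across (z 30-38), black grip bar on top. It opens anticlockwise seen from above
- cap_bar (a point): centre of the cap's black grip bar, 56 mm above the cap's origin, cap's axes. The bar runs along x: 60 mm long, 18 mm wide (y), 36 mm high (cap z 38-74 mm); pinch it across its width from above
- tank: steel pressure vessel fixed to the bench, 132 mm across at the foot; neck 80 mm across. Origin: centre of its underside, on the neck's axis; z up. Closed, the cap's origin is 127 mm above it and the cap's bar (its x) stands 0.32 to 0.46 rad anticlockwise of the vessel's x. A brass outlet sticks out low on its -x side, a small gauge on its +y side
- rim (a point): centre of the vessel's rim, 150 mm above the bench, vessel's axes. The cap's disc stands 7 mm above it, held up by a spring plate (7 N, 0.5 N/mm) that presses the lugs up under two ledges. Pushing the cap fully down takes about 8 N; then the disc meets the rim. Over 50 N in all between cap and vessel damages it. There is about 2 mm of play all round
- stopring: steel ring in the neck, origin and axes of the vessel; carries two hidden stop teeth, 25 mm from the axis, 4.5 mm deep. They meet the lugs with the bar 0.5 to 1.15 rad anticlockwise of the vessel's x: it differs each time, feel for it. The stop gives a little (14 N m/rad) and takes 20 N in all (0.5 N m); friction alone is under 0.2 N m. Pressed down over 5 mm, the lugs pass under the teeth
- mouth (a point): point on the neck's axis at the foot of the plug of the closed cap, 127 mm above the bench, vessel's axes. With the bar 1.75 to 2.75 rad anticlockwise of the vessel's x the lugs stand in open gaps: the spring lifts the cap some 6 mm and it can be drawn straight up; it is clear of the vessel once 30 mm up. At 2.85 rad is a dead stop
- tray: shallow aluminium tray fixed to the bench, 200 mm along its x, 150 mm along its y, 18 mm high, wall 4 mm, floor 4 mm thick. Origin: centre of its underside. The free place for the cap is around its x = -40 mm, y = 0; the seal ring lies near x = +50 mm
- gasket: spare black rubber seal ring, 48 mm across, 6 mm thick, lying at the +x end of the tray; not to be touched. Origin: centre of its underside
- rack: white rack 100 x 200 x 58 mm with ten capped sample tubes, 118 mm high in all; bystander. Origin: centre of its underside
- reagent: amber bottle, 72 mm across, 150 mm high; bystander. Origin: centre of its underside
- jar: white jar, 64 mm across, 85 mm high; bystander. Origin: centre of its underside
- beaker: glass beaker, 72 mm across, 90 mm high; bystander. Origin: centre of its underside
- tipbox: grey box 85 x 120 x 50 mm; bystander. Origin: centre of its underside
- plaincap: plain black round screw cap, 42 mm across, 20 mm high, no grip bar, lying on the bench; bystander. Origin: centre of its underside
- spatula: small spatula 170 mm long lying on the bench; bystander. Origin: on its underside
Not all that is in view belongs to the job. Leave any green, pink or red look-alike of the tank alone.

How it is judged:
On the way, in this order (a step that is already met when the one before it is completed fails the run):
1. the cap, not pressed down, is turned against the first stop (contact force between cap and stopring above 2 N and z of cap in the frame of tank above 0.125 m), for 0.15 s.
2. the cap is pressed down by at least 4 mm (z of cap in the frame of tank below 0.123 m), for 0.1 s.
3. the cap is turned past the stop and lifted clear of the vessel (z of cap in the frame of tank above 0.165 m), for 0.1 s.
At the end, for the whole second after the job is handed in: the cap is out of the vessel, standing upright (within 0.1 rad) and at rest on the tray's floor (underside within 2.5 mm of the floor), its axis inside the tray (within 85 mm along and 60 mm across of the tray's centre), released (x of cap in the frame of tray between -0.085 and 0.085 m and y of cap in the frame of tray between -0.06 and 0.06 m and z of cap in the frame of tray between 0.001 and 0.0065 m and angle between cap's own z axis and vertical below 0.1 rad and linear speed of cap below 0.02 m/s); the robot touches nothing.
It fails at once if the cap is forced against the stop (over 20 N) (contact force between cap and stopring above 20 N).
It fails at once if the cap is forced against the vessel (over 50 N) (contact force between cap and tank above 50 N).
It fails at once if the cap is dropped (falls unheld faster than 0.5 m/s) (contact force between the fingers and cap below 0.5 N and linear speed of cap above 0.5 m/s).
It fails at once if the seal ring is moved by more than 15 mm (distance of gasket from where it was at the start of the episode above 0.015 m).
It fails at once if another thing on the bench is moved by more than 25 mm (distance of any of rack, reagent, jar, beaker, tipbox, plaincap, spatula from where it was at the start of the episode above 0.025 m).
It also fails if it takes over 72 s, if anything falls off the work surface, if the arm or the gripper's body presses on something with over 40 N, if the wrist force passes 120 N, or if a joint passes its speed limit or range.

### The arm

A 6-joint arm with a two-finger parallel gripper is mounted at the origin on the work surface. World frame = base frame: x ahead of the robot, y to its left, z up, the work surface at z = 0. Lengths are in m, angles in rad, forces in N, time in s.
With the tool pointing down it reaches from about 0.3 to 0.85 m from the base axis. Payload 4.2 kg.
Tool frame: the origin (TCP) lies between the finger pads; the fingertips stand 17 mm ahead of it and the grasp point (between the pads) lies 2 mm behind it; x points along the fingers, y is the direction in which the jaws open and shut, and the axes are right-handed (so a half turn about x gives the same grasp; the last joint's range is limited). The gripper opens to 91 mm and grips with 3 to 60 N. Pads are 32 mm wide; open, the fingers measure 118 mm over their backs; the gripper's body (76 mm by 178 mm) begins 60 mm behind the grasp point.
Start: joints at [1.248, 0.32, 1.565, -0, 1.257, -0.02], TCP at [0.171, 0.549, 0.231] pointing down, gripper open.
Joint ranges: [-3.11, 3.11], [-0.84, 2.01], [0.21, 2.61], [-1.34, 4.49], [0.05, 2.63], [-2.56, 2.56]. Speed limits (rad/s): [2.57, 2.57, 3.14, 3.14, 3.14, 3.14].

### API

Orientations are given as [roll, pitch, yaw] about the fixed x, y, z axes, in that order (R = Rz(yaw) Ry(pitch) Rx(roll)).
In Python, from bench import monitor, optics, robot gives the robot as it stands.
- The arm moves only by the tool servo_tool, never from a script. Its argument "targets" is a list of rows, each a list of 7 numbers: the shift along the tool's x, y, z normalised to -1 to 1, where 1 is 0.2 m, then the turn, a rotation vector about the tool's x, y, z normalised to -1 to 1, where 1 is 120 degrees, then the opening, from 0 (shut) to 1 (fully open). A call has 1 to 10 rows; each row is the pose to reach, as a shift and turn from the pose commanded when the call began, along the tool's axes at that moment; what a row does not reach only later rows make up. A row lasts 1/10 s, in which the tool goes at most 50 mm and 8.59 degrees, less where a joint would pass 70% of its speed; a pose out of reach is approached as far as the arm can. A call with a number of a shift or a turn outside -1 to 1 is refused whole. A call with a gripper value outside its range is refused whole. The fingers move at their own pace and stop on an object; "force" is the grip in N (left out, the last holds). Time passes only in rows, so rows that repeat a pose let the fingers close. It gives the time, the measured TCP pose, the force and the opening at its end, in the units of the state.
- monitor.get_state(): the state, without advancing time (a new reading comes with each control period).
- optics.read_camera(name): name is "scene" or "top" or "wrist"; returns a dict with "img" (400x640x3 uint8, blue, green, red), "fovy" (degrees; the focal length in pixels is half the picture's height over the tangent of half this angle, whatever the lens; pixels are square), "cx", "cy" (the principal point, pixels), "D" ([k1, k2, p1, p2, k3] as OpenCV has them; the pictures are not rectified), "xyz" and "rotation" of the camera in the world. Camera axes: x right, y down, z forward; pixel columns grow to the right and rows downward; lengths in m; the calibration is good to about 2 mm. A picture is of the moment at which its call begins. There is no depth.
- robot.close_job(): hands the job in, once; it reports no verdict.
The state is a dict: "t": time; "q": joint angles; "dq": joint speeds; "effort": joint torques, N m; "tool_pos": TCP position; "tcp_rot": TCP orientation; "ft_force": force on the tool from outside, world axes, zero at the start; "torque": the same for the moment, N m; "width": finger opening in m.
Only numpy, scipy, OpenCV 4.12 (cv2) and the standard library are available. Lean on these libraries where they do the work, as an engineer would, in place of code of your own. Each camera call takes 0.05 s, during which the arm holds its last target.

## Working session

There is one attempt and no reset: what is moved stays moved. The work goes in short steps, Python scripts to look and compute and a tool call to move; the robot and the scene stay as the last step left them, time stands still between calls to the robot, and variables do not carry over. Pictures are saved under pics/ and viewed, and the job is handed in when it is done.

Besides the shell and the picture viewer there is one more tool, called after "Call:" as name(argument=value, ...), one argument or row to a line, values as JSON. servo_tool: Moves the arm, as the interface text tells. Its arguments: {"type":"object","properties":{"targets":{"type":"array","items":{"type":"array","items":{"type":"number"}}},"force":{"type":"number"}},"required":["targets"]}

```bash
ls; mkdir -p pics; python3 - <<'E'
from bench import monitor, optics, robot
import cv2
s=monitor.get_state()
print({k:(v if isinstance(v,(int,float)) else [round(float(x),4) for x in v]) for k,v in s.items()})
for n in ["scene","top","wrist"]:
    r=optics.read_camera(n)
    cv2.imwrite(f"pics/{n}0.png",r["img"])
    print(n,{k:v for k,v in r.items() if k!="img"})
E
```

```text
pics
{'t': 0.0, 'q': [1.248, 0.3203, 1.5657, -0.0, 1.2574, -0.02], 'dq': [0.0003, 0.0013, -0.0002, -0.0014, -0.0012, 0.0007], 'effort': [0.0001, -41.2474, -23.1975, 0.0728, 0.0457, -0.0001], 'tool_pos': [0.1713, 0.5484, 0.2301], 'tcp_rot': [-1.5817, 1.569, -1.8845], 'ft_force': [-0.4947, -0.262, -0.2798], 'torque': [-0.0328, 0.0222, -0.0031], 'width': 0.09132143337364926}
scene {'fovy': 42.78888475823599, 'cx': 330.28316897318035, 'cy': 205.28427730304364, 'D': array([-0.08981071,  0.        ,  0.        ,  0.        ,  0.        ]), 'xyz': array([ 1.07244729, -0.59460849,  1.41778666]), 'rotation': array([-2.5684013 ,  0.01444824,  0.65370104])}
top {'fovy': 46.615183238554415, 'cx': 326.74199207910993, 'cy': 199.8639092936356, 'D': array([-0.13737674,  0.        ,  0.        ,  0.        ,  0.        ]), 'xyz': array([0.2420577 , 0.04582144, 1.77443065]), 'rotation': array([-2.94084474, -0.00314546, -1.57432784])}
wrist {'fovy': 63.350496520320135, 'cx': 323.85956244503495, 'cy': 202.1603582364434, 'D': array([-0.04906609,  0.        ,  0.        ,  0.        ,  0.        ]), 'xyz': array([0.10461161, 0.56948481, 0.38462575]), 'rotation': array([2.89061961e+00, 1.33547707e-03, 1.26777434e+00])}
```

View pics/scene0.png

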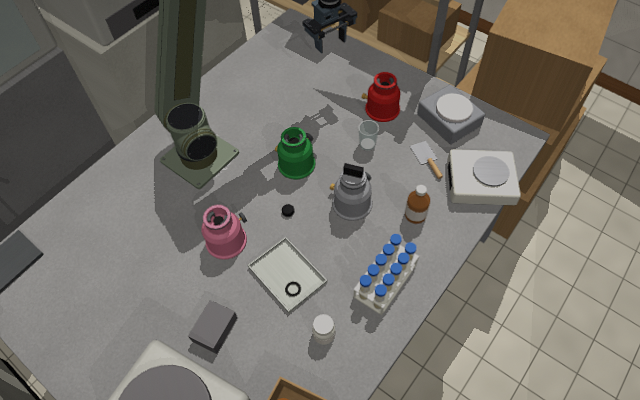

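View pics/top0.png

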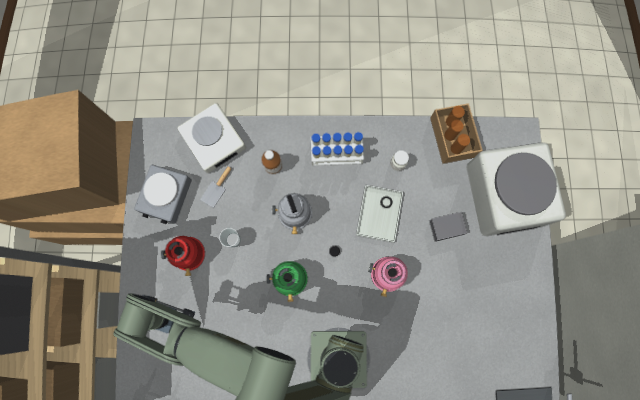

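View pics/wrist0.png

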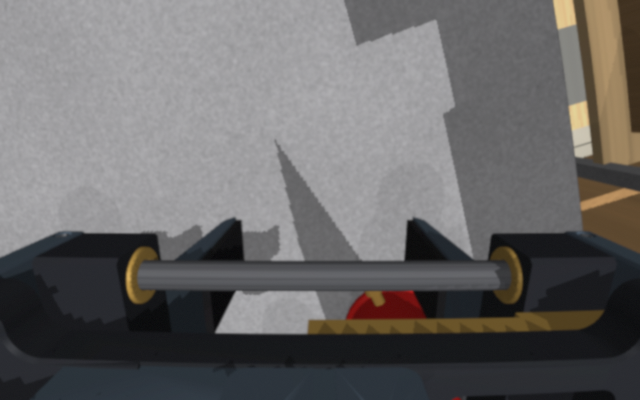

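Vessel-like things in the top view: red at (184,253), green at (289,278), pink at (389,273) and steel grey at (293,210). In the scene view they are at (384,97), (296,152), (223,230) and (352,190). Only the grey one is steel and carries a black bar, so it fits the description. The tray is at (381,214) in the top view, with the seal ring at (386,202). I'll confirm with enlarged crops.

```bash
python3 - <<'E'
import cv2
a=cv2.imread("pics/top0.png"); s=cv2.imread("pics/scene0.png")
cv2.imwrite("pics/c1.png",cv2.resize(a[180:240,260:340],None,fx=10,fy=10,interpolation=cv2.INTER_CUBIC))
cv2.imwrite("pics/c2.png",cv2.resize(a[175:250,345:415],None,fx=8,fy=8,interpolation=cv2.INTER_CUBIC))
cv2.imwrite("pics/c3.png",cv2.resize(s[155:225,310:390],None,fx=8,fy=8,interpolation=cv2.INTER_CUBIC))
E
```

```text
(no output)
```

View pics/c1.png

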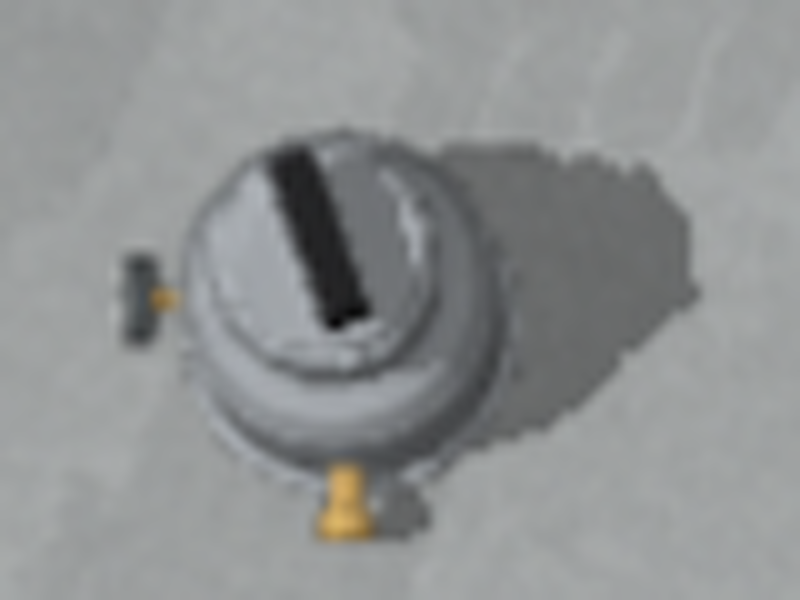

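View pics/c2.png

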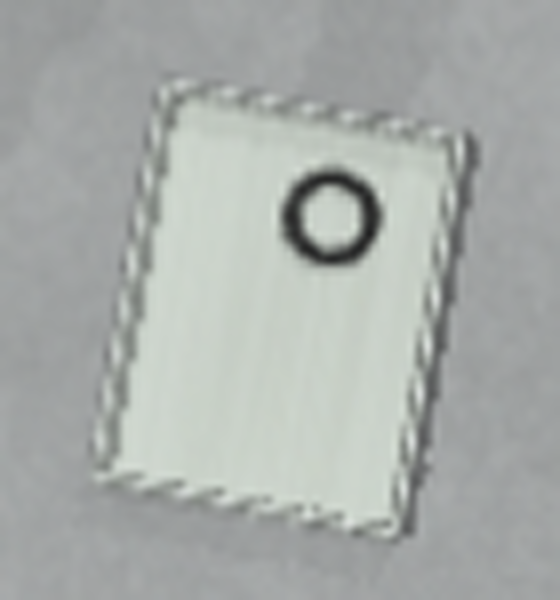

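View pics/c3.png

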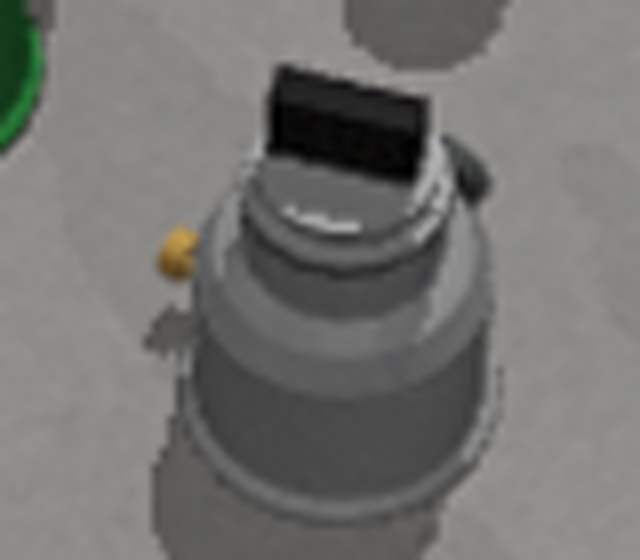

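The crops confirm it: the steel vessel has the black bar on its disc, with bar centre at about (292,204) in top and (353.5,167) in scene. The brass outlet is below it at about (294,231) and the gauge is to the left at about (274,210). The tray and ring are also clear. Next I'll triangulate.

```bash
cat > h.py <<'E'
import numpy as np, cv2
from scipy.spatial.transform import Rotation as R
from bench import monitor, optics, robot
def ray(c,px):
    f=200/np.tan(np.radians(c["fovy"])/2)
    K=np.array([[f,0,c["cx"]],[0,f,c["cy"]],[0,0,1]])
    u=cv2.undistortPoints(np.array([[px]],float),K,np.array(c["D"]))[0,0]
    return np.array(c["xyz"]),R.from_euler("xyz",c["rotation"]).apply([u[0],u[1],1])
def at(c,px,z):
    o,d=ray(c,px); return o+d*(z-o[2])/d[2]
def proj(c,p):
    f=200/np.tan(np.radians(c["fovy"])/2)
    K=np.array([[f,0,c["cx"]],[0,f,c["cy"]],[0,0,1]])
    Rm=R.from_euler("xyz",c["rotation"]).as_matrix().T
    p=np.atleast_2d(p)
    return cv2.projectPoints(p@Rm.T-(Rm@c["xyz"]),np.zeros(3),np.zeros(3),K,np.array(c["D"]))[0][:,0]
E
python3 - <<'E'
from h import *
T=optics.read_camera("top");S=optics.read_camera("scene")
np.set_printoptions(precision=4,suppress=True)
cr=lambda x,y,s,ox,oy:((x+.5)/s-.5+ox,(y+.5)/s-.5+oy)
# bar top corners top cam
B=[at(T,cr(x,y,10,260,180),.201) for x,y in [(270,152),(308,146),(370,310),(328,328)]]
print("bar top",np.array(B)[:,:2],np.mean(B,0))
a=(B[0]+B[1])/2;b=(B[2]+B[3])/2;print("yaw",np.arctan2(*(a-b)[[1,0]]),np.linalg.norm(a-b))
C=[at(S,cr(x,y,8,310,155),.201) for x,y in [(278,66),(428,97),(420,128),(270,98)]]
print("scene bar",np.array(C)[:,:2],np.mean(C,0)); d=C[1]-C[0];e=C[2]-C[3];print(np.arctan2(d[1],d[0]),np.arctan2(e[1],e[0]),np.linalg.norm(d))
print("brass tip",at(T,cr(344,530,10,260,180),.03),"gauge",at(T,cr(138,298,10,260,180),.1))
D=[at(T,cr(x,y,8,345,175),.018) for x,y in [(165,82),(473,138),(403,540),(97,480)]]
print("tray",np.array(D)[:,:2],np.mean(D,0))
for i in range(4):
    d=D[(i+1)%4]-D[i];print(np.linalg.norm(d),np.arctan2(d[1],d[0]))
print("ring",at(T,cr(331,217,8,345,175),.007))
E
```

```text
bar top [[0.5807 0.1791]
 [0.5828 0.1659]
 [0.525  0.1439]
 [0.5187 0.1583]] [0.5518 0.1618 0.201 ]
yaw 0.3437502717287077 0.063665009116738
scene bar [[0.5223 0.1639]
 [0.5757 0.1857]
 [0.5816 0.1722]
 [0.5288 0.15  ]] [0.5521 0.168  0.201 ]
0.3885043315318613 0.3978414416351192 0.057703281605754886
brass tip [0.4711 0.1636 0.03  ] gauge [0.5478 0.2355 0.1   ]
tray [[ 0.6588 -0.1108]
 [ 0.6306 -0.2605]
 [ 0.4347 -0.2201]
 [ 0.4642 -0.0746]] [ 0.5471 -0.1665  0.018 ]
0.15237253938161505 -1.757192437540912
0.19999045171736404 2.9379153269959333
0.14850302191562015 1.3705618922822278
0.19790608497424694 -0.18423432510797527
ring [ 0.5938 -0.1914  0.007 ]
```

```bash
cat >> h.py <<'E'
def down(psi): # bar yaw psi -> tool R, x down, y(jaw) at psi+90deg
    x=np.array([0,0,-1.]);y=np.array([-np.sin(psi),np.cos(psi),0]);return R.from_matrix(np.c_[x,y,np.cross(x,y)])
def cur():
    s=monitor.get_state();return np.array(s["tool_pos"]),R.from_euler("xyz",s["tcp_rot"]),s
def row(p,Rt,base=None):
    p0,R0,_=cur()
    d=R0.inv().apply(np.array(p)-p0)/.2; w=(R0.inv()*Rt).as_rotvec()/np.radians(120)
    return np.round(np.r_[d,w],4)
def show():
    p,Rm,s=cur();M=Rm.as_matrix()
    print("t",round(s["t"],2),"p",np.round(p,4),"jawyaw-90",round(float(np.arctan2(M[1,1],M[0,1])-np.pi/2),4),"xax",np.round(M[:,0],4),"q",np.round(s["q"],3),"F",np.round(s["ft_force"],2),"M",np.round(s["torque"],3),"w",round(s["width"],4))
E
python3 - <<'E'
from h import *
show()
print(row([.30,.43,.29],down(.38)),row([.552,.165,.29],down(.38)))
T=optics.read_camera("top")
for n,px,z in [("beaker",(229,237),.05),("red",(180,250),.15),("green",(288,276),.15),("bottle",(270,155),.15),("rack",(337,145),.118)]: print(n,at(T,px,z).round(3))
E
```

```text
t 0.25 p [0.1714 0.5487 0.2306] jawyaw-90 -0.3028 xax [-3.e-04 -8.e-04 -1.e+00] q [ 1.248  0.32   1.565  0.     1.257 -0.02 ] F [ 0.46 -0.28 -0.34] M [0.015 0.008 0.052] w 0.0912
[-2.969e-01 -3.748e-01  7.906e-01 -3.260e-01 -1.000e-04  4.000e-04] [-2.9630e-01 -1.2638e+00  2.3884e+00 -3.2600e-01 -1.0000e-04  4.0000e-04]
beaker [0.452 0.407 0.05 ]
red [0.393 0.56  0.15 ]
green [0.303 0.175 0.15 ]
bottle [0.74  0.246 0.15 ]
rack [0.788 0.    0.118]
```

Call:
servo_tool(
  targets=[
    [-0.297,-0.375,0.79,0.667,0,0,1],
    [-0.297,-0.375,0.79,0.667,0,0,1],
    [-0.297,-0.375,0.79,0.667,0,0,1],
    [-0.297,-0.375,0.79,0.667,0,0,1],
    [-0.297,-0.375,0.79,0.667,0,0,1],
    [-0.297,-0.375,0.79,0.667,0,0,1],
    [-0.297,-0.375,0.79,0.667,0,0,1],
    [-0.297,-0.375,0.79,0.667,0,0,1],
    [-0.297,-0.375,0.79,0.667,0,0,1],
    [-0.297,-0.375,0.79,0.667,0,0,1],
  ],
)

```text
t: 1.3
tool_pos: [0.2999, 0.4301, 0.2903]
tcp_rot: [-0.805, 1.571, -2.508]
ft_force: [-0.3, -0.7, 0.1]
width: 0.0913
```

```bash
python3 - <<'E'
from h import *
show()
print(row([.43,.30,.29],down(.38-np.pi)),row([.552,.165,.29],down(.38-np.pi)))
E
```

```text
t 1.3 p [0.2999 0.4301 0.2903] jawyaw-90 -1.7034 xax [-1.e-04 -0.e+00 -1.e+00] q [0.94  0.206 1.572 0.    1.363 1.073] F [-0.28 -0.69  0.05] M [-0.098  0.043  0.071] w 0.0913
[0.0016 0.7309 0.5586 0.5052 0.     0.    ] [0.0016 1.4248 1.147  0.5052 0.     0.    ]
```

Call:
servo_tool(
  targets=[
    [0,0.73,0.56,0.505,0,0,1],
    [0,0.73,0.56,0.505,0,0,1],
    [0,0.73,0.56,0.505,0,0,1],
    [0,0.73,0.56,0.505,0,0,1],
    [0,0.73,0.56,0.505,0,0,1],
    [0,0.73,0.56,0.505,0,0,1],
    [0,0.73,0.56,0.505,0,0,1],
    [0,0.73,0.56,0.505,0,0,1],
  ],
)

```text
t: 2.1
tool_pos: [0.4304, 0.3001, 0.2903]
tcp_rot: [-1.103, 1.571, 2.422]
ft_force: [-0.4, 1.0, -0.3]
width: 0.0913
```

```bash
python3 - <<'E'
from h import *
show()
print(row([.552,.165,.29],down(.38-np.pi)))
E
```

```text
t 2.1 p [0.4304 0.3001 0.2903] jawyaw-90 -2.7579 xax [-1.e-04  1.e-04 -1.e+00] q [0.587 0.207 1.571 0.    1.364 1.774] F [-0.41  0.97 -0.25] M [-0.121  0.167  0.024] w 0.0913
[ 0.0014  0.8543 -0.311   0.0018  0.      0.    ]
```

Call:
servo_tool(
  targets=[
    [0.0,0.854,-0.311,0,0,0,1],
    [0.0,0.854,-0.311,0,0,0,1],
    [0.0,0.854,-0.311,0,0,0,1],
    [0.0,0.854,-0.311,0,0,0,1],
    [0.0,0.854,-0.311,0,0,0,1],
    [0.0,0.854,-0.311,0,0,0,1],
    [0.0,0.854,-0.311,0,0,0,1],
  ],
)

```text
t: 2.8
tool_pos: [0.5512, 0.1661, 0.2903]
tcp_rot: [-1.096, 1.57, 2.432]
ft_force: [-0.1, 0.1, -0.2]
width: 0.0912
```

```bash
python3 - <<'E'
from h import *
show()
for n in ["wrist","scene"]:
    c=optics.read_camera(n);cv2.imwrite(f"pics/{n}1.png",c["img"])
E
```

```text
t 2.8 p [0.5512 0.1661 0.2903] jawyaw-90 -2.7552 xax [-6.e-04  5.e-04 -1.e+00] q [2.720e-01 2.910e-01 1.457e+00 1.000e-03 1.394e+00 1.457e+00] F [-0.14  0.05 -0.17] M [-0.104  0.189 -0.019] w 0.0912
```

View pics/wrist1.png

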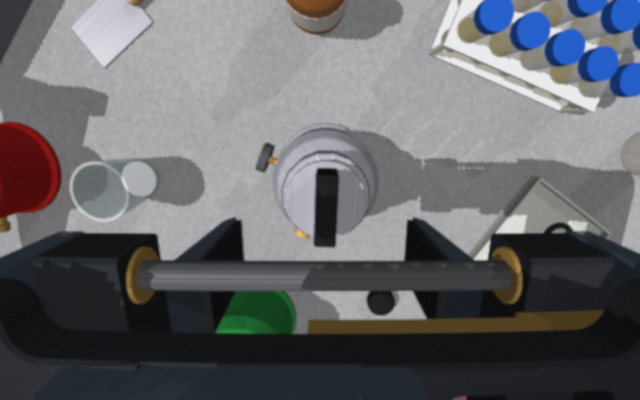

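The wrist view shows the bar between the open fingers, top face about x 316–338 and y 169–~245. It is nearly aligned. I'll enlarge it and measure.

```bash
python3 - <<'E'
import cv2
a=cv2.imread("pics/wrist1.png")
cv2.imwrite("pics/c4.png",cv2.resize(a[120:260,250:400],None,fx=4,fy=4,interpolation=cv2.INTER_CUBIC))
E
```

```text
(no output)
```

View pics/c4.png

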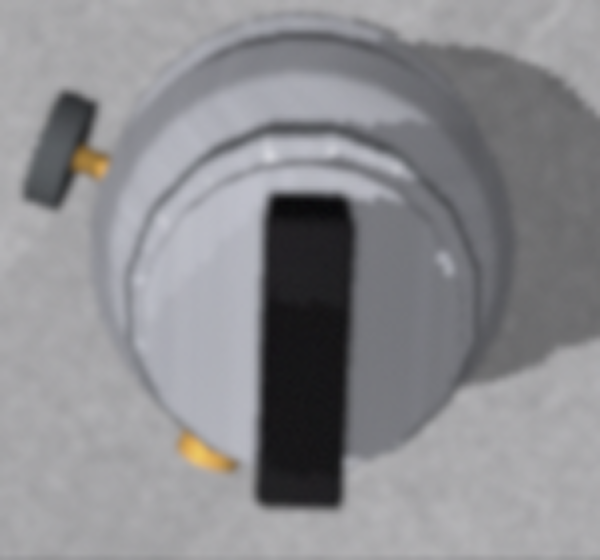

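```bash
cat > fit.py <<'E'
from h import *
from scipy.optimize import minimize
def fitbar(c,x0,zb,roi,thr=60):
    g=c["img"].max(2); m=np.zeros(g.shape,np.uint8); x1,y1,x2,y2=roi; m[y1:y2,x1:x2]=(g[y1:y2,x1:x2]<thr)
    n,l,st,_=cv2.connectedComponentsWithStats(m); k=1+np.argmax(st[1:,4]); m=(l==k).astype(np.uint8)
    big=cv2.resize(m[y1:y2,x1:x2]*255,None,fx=8,fy=8,interpolation=cv2.INTER_LINEAR)>127
    def cost(v):
        x,y,p=v; L=np.array([[a,b,h] for a in(-.03,.03) for b in(-.009,.009) for h in(.038,.074)])
        P=R.from_euler("z",p).apply(L)+[x,y,zb]
        q=(proj(c,P)-[x1,y1]+.5)*8-.5
        h=cv2.convexHull(q.astype(np.float32)); im=np.zeros(big.shape,np.uint8)
        cv2.fillConvexPoly(im,np.round(h*16).astype(np.int32),1,shift=4)
        return (im.astype(bool)^big).sum()/big.sum()
    best=min((minimize(cost,np.array(x0)+[0,0,d],method="Nelder-Mead",options=dict(initial_simplex=np.array(x0)+[0,0,d]+np.array([[0,0,0],[.006,0,0],[0,.006,0],[0,0,.06]]),xatol=1e-5)) for d in(-.03,.03)),key=lambda r:r.fun)
    return best.x,best.fun,st[k]
E
python3 - <<'E'
from fit import *
np.set_printoptions(precision=4,suppress=True)
W=optics.read_camera("wrist");S=optics.read_camera("scene");T=optics.read_camera("top")
x0=[.552,.165,.38]
print("w",fitbar(W,x0,.127,(305,160,350,250)))
print("s",fitbar(S,x0,.127,(335,158,370,182)))
print("t",fitbar(T,x0,.127,(275,188,305,220)))
print(W["xyz"],W["rotation"])
E
```

```text
w (array([0.5501, 0.1642, 0.3432]), np.float64(0.17981985206394654), array([ 315,  169,   23,   77, 1572], dtype=int32))
s (array([ 0.547 ,  0.1742, -0.104 ]), np.float64(0.2640232108317215), array([343, 158,  20,  20, 291], dtype=int32))
t (array([0.5618, 0.1652, 0.3411]), np.float64(1.4111321948134092), array([275, 188,  26,  13,  99], dtype=int32))
[0.6155 0.1926 0.445 ] [ 2.8909  0.0005 -1.1844]
```

```bash
python3 - <<'E'
from fit import *
np.set_printoptions(precision=4,suppress=True)
W=optics.read_camera("wrist");S=optics.read_camera("scene");T=optics.read_camera("top")
S["img"]=cv2.imread("pics/scene0.png");T["img"]=cv2.imread("pics/top0.png")
x0=[.551,.165,.36]
for thr in(50,70,90):
  print("w",fitbar(W,x0,.127,(300,160,350,255),thr))
  print("s",fitbar(S,x0,.127,(335,158,370,182),thr))
  print("t",fitbar(T,x0,.127,(280,190,302,220),thr))
v,_,_=fitbar(W,x0,.127,(300,160,350,255),70)
im=cv2.resize(W["img"][120:260,250:400],None,fx=4,fy=4,interpolation=cv2.INTER_CUBIC)
L=np.array([[a,b,h] for a in(-.03,.03) for b in(-.009,.009) for h in(.038,.074)])
for P,l in zip(R.from_euler("z",v[2]).apply(L)+[v[0],v[1],.127],L):
    q=(proj(W,P)[0]-[250,120]+.5)*4-.5
    cv2.circle(im,tuple(np.round(q).astype(int).tolist()),3,(0,0,255) if l[2]>.05 else (0,255,0),-1)
cv2.imwrite("pics/c5.png",im)
E
```

```text
w (array([0.5501, 0.1638, 0.3467]), np.float64(0.2164861760603823), array([ 315,  169,   23,   77, 1524], dtype=int32))
s (array([0.5521, 0.1674, 0.4056]), np.float64(0.226906385616863), array([343, 164,  20,  14, 202], dtype=int32))
t (array([0.5547, 0.1623, 0.3667]), np.float64(0.6595360824742268), array([288, 196,   9,  17,  61], dtype=int32))
w (array([0.5502, 0.1642, 0.3399]), np.float64(0.1485978774498412), array([ 315,  169,   23,   78, 1614], dtype=int32))
s (array([0.552 , 0.1671, 0.3439]), np.float64(0.15768782760629005), array([343, 163,  20,  15, 215], dtype=int32))
t (array([0.5543, 0.1629, 0.3463]), np.float64(0.2672684458398744), array([287, 195,  10,  18,  80], dtype=int32))
w (array([0.5502, 0.1642, 0.3514]), np.float64(0.0863454918332967), array([ 314,  169,   25,   78, 1707], dtype=int32))
s (array([0.5524, 0.1671, 0.3531]), np.float64(0.0572289156626506), array([343, 163,  21,  16, 239], dtype=int32))
t (array([0.5547, 0.1627, 0.3436]), np.float64(0.15937940761636107), array([287, 195,  10,  18,  89], dtype=int32))
```

View pics/c5.png

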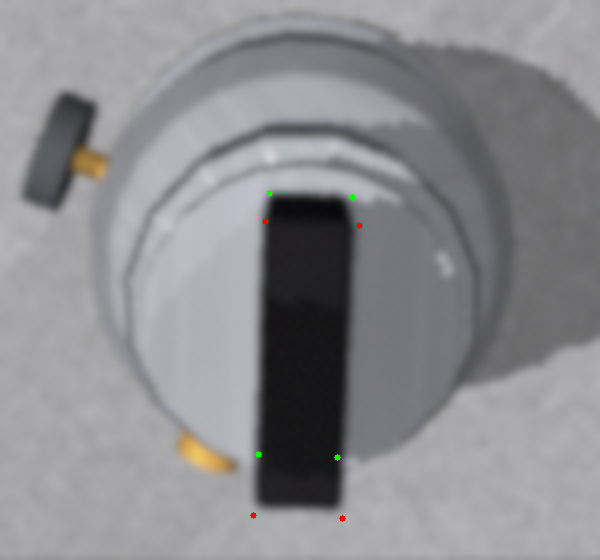

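```bash
python3 - <<'E'
from h import *
show()
print(row([.5515,.1643,.215],down(.348-np.pi)),row([.5515,.1643,.188],down(.348-np.pi)))
E
```

```text
t 3.2 p [0.5517 0.1656 0.2905] jawyaw-90 -2.7566 xax [ 2.e-04  1.e-04 -1.e+00] q [0.272 0.291 1.456 0.    1.394 1.457] F [ 0.27  0.83 -0.19] M [-0.007  0.101  0.   ] w 0.0912
[ 3.774e-01  5.800e-03  3.700e-03  1.770e-02 -1.000e-04  0.000e+00] [ 5.124e-01  5.800e-03  3.700e-03  1.770e-02 -1.000e-04  0.000e+00]
```

Call:
servo_tool(
  targets=[
    [0.15,0.006,0.004,0.018,0,0,1],
    [0.3,0.006,0.004,0.018,0,0,1],
    [0.4,0.006,0.004,0.018,0,0,1],
    [0.46,0.006,0.004,0.018,0,0,1],
    [0.5,0.006,0.004,0.018,0,0,1],
    [0.512,0.006,0.004,0.018,0,0,1],
    [0.512,0.006,0.004,0.018,0,0,1],
  ],
)

```text
t: 3.9
tool_pos: [0.5521, 0.164, 0.1884]
tcp_rot: [3.125, 1.57, 0.33]
ft_force: [0.3, -0.1, 0.1]
width: 0.0912
```

```bash
python3 - <<'E'
from h import *
show()
c=optics.read_camera("wrist");cv2.imwrite("pics/wrist2.png",c["img"])
E
```

```text
t 3.9 p [0.5521 0.164  0.1884] jawyaw-90 -2.7951 xax [ 1.e-03  3.e-04 -1.e+00] q [0.269 0.35  1.63  0.    1.16  1.493] F [ 0.31 -0.11  0.13] M [-0.081  0.185  0.021] w 0.0912
```

View pics/wrist2.png

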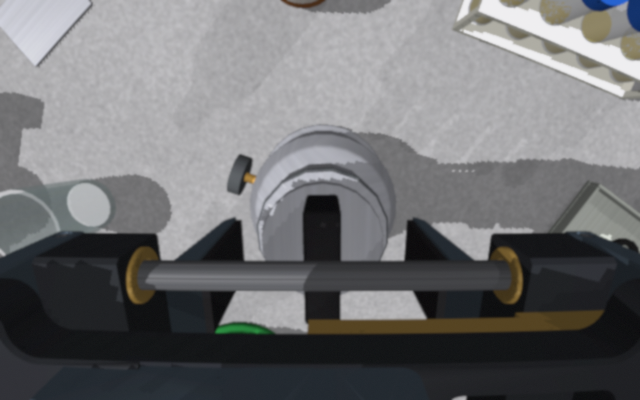

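The bar is centred between the fingers (x about 303–341) and square to the jaws. I'll close gently at 4 N.

Call:
servo_tool(
  targets=[
    [0,0,0,0,0,0,0.5],
    [0,0,0,0,0,0,0.25],
    [0,0,0,0,0,0,0.1],
    [0,0,0,0,0,0,0],
    [0,0,0,0,0,0,0],
    [0,0,0,0,0,0,0],
    [0,0,0,0,0,0,0],
    [0,0,0,0,0,0,0],
  ],
  force=4,
)

```text
t: 4.75
tool_pos: [0.5517, 0.1639, 0.1879]
tcp_rot: [-1.456, 1.571, 2.032]
ft_force: [0.2, -0.4, -0.3]
width: 0.0304
```

```bash
python3 - <<'E'
from h import *
for i in range(3):
  show(); optics.read_camera("wrist")
E
```

```text
t 4.75 p [0.5517 0.1639 0.1879] jawyaw-90 -2.7951 xax [-0.e+00  1.e-04 -1.e+00] q [0.269 0.35  1.631 0.    1.16  1.493] F [ 0.23 -0.38 -0.29] M [-0.051  0.177  0.058] w 0.0304
t 4.8 p [0.5517 0.1639 0.1879] jawyaw-90 -2.7951 xax [-0.e+00  1.e-04 -1.e+00] q [0.269 0.35  1.631 0.    1.16  1.493] F [-0.34 -0.77 -1.03] M [-0.069  0.08   0.01 ] w 0.0262
t 4.85 p [0.5517 0.1639 0.1879] jawyaw-90 -2.7951 xax [-0.e+00  1.e-04 -1.e+00] q [0.269 0.35  1.631 0.    1.16  1.493] F [ 0.54 -0.08  0.08] M [-0.04   0.145  0.001] w 0.0219
```

Call:
servo_tool(
  targets=[
    [0,0,0,0,0,0,0],
    [0,0,0,0,0,0,0],
    [0,0,0,0,0,0,0],
    [0,0,0,0,0,0,0],
  ],
)

```text
t: 5.3
tool_pos: [0.5515, 0.1644, 0.1879]
tcp_rot: [-1.673, 1.57, 1.815]
ft_force: [-0.7, 3.3, -0.0]
width: 0.0181
```

```bash
python3 - <<'E'
from h import *
show()
E
```

```text
t 5.3 p [0.5515 0.1644 0.1879] jawyaw-90 -2.7952 xax [-3.e-04  1.e-03 -1.e+00] q [2.690e-01 3.500e-01 1.631e+00 1.000e-03 1.160e+00 1.493e+00] F [-0.71  3.26 -0.03] M [ 0.694  0.297 -0.004] w 0.0181
```

Call:
servo_tool(
  targets=[
    [0,-0.003,0,0,0,0,0],
    [0,-0.005,0,0,0,0,0],
    [0,-0.005,0,0,0,0,0],
    [0,-0.005,0,0,0,0,0],
  ],
)

```text
t: 5.7
tool_pos: [0.5515, 0.1646, 0.1879]
tcp_rot: [1.871, 1.57, -0.924]
ft_force: [0.5, 0.6, -0.2]
width: 0.018
```

```bash
python3 - <<'E'
from h import *
show()
E
```

```text
t 5.7 p [0.5515 0.1646 0.1879] jawyaw-90 -2.7951 xax [ 3.e-04 -4.e-04 -1.e+00] q [ 0.27   0.35   1.631 -0.     1.16   1.495] F [ 0.47  0.6  -0.23] M [0.205 0.201 0.057] w 0.018
```

Call:
servo_tool(
  targets=[
    [0,0,0,0,0,0,0],
    [0,0,0,-0.012,0,0,0],
    [0,0,0,-0.024,0,0,0],
    [0,0,0,-0.036,0,0,0],
    [0,0,0,-0.05,0,0,0],
    [0,0,0,-0.05,0,0,0],
    [0,0,0,-0.05,0,0,0],
  ],
  force=10,
)

```text
t: 6.4
tool_pos: [0.5514, 0.1646, 0.1879]
tcp_rot: [1.302, 1.57, -1.388]
ft_force: [0.6, -1.3, -0.8]
width: 0.018
```

```bash
python3 - <<'E'
from h import *
show()
c=optics.read_camera("wrist");cv2.imwrite("pics/wrist3.png",c["img"])
show()
E
```

```text
t 6.4 p [0.5514 0.1646 0.1879] jawyaw-90 -2.6898 xax [ 1.e-04 -6.e-04 -1.e+00] q [ 2.700e-01  3.500e-01  1.631e+00 -1.000e-03  1.160e+00  1.390e+00] F [ 0.61 -1.29 -0.84] M [-0.172  0.059  0.097] w 0.018
t 6.45 p [0.5514 0.1645 0.188 ] jawyaw-90 -2.6899 xax [ 2.e-04 -6.e-04 -1.e+00] q [ 2.700e-01  3.500e-01  1.631e+00 -1.000e-03  1.160e+00  1.390e+00] F [ 0.29 -0.58 -0.18] M [-0.269  0.085  0.121] w 0.018
```

View pics/wrist3.png

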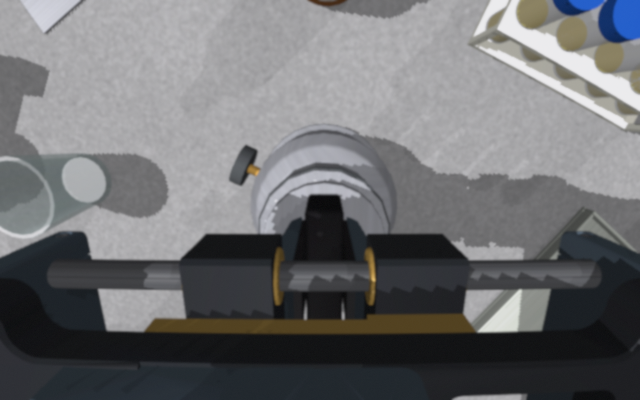

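Bar now at world yaw 0.452, and the cap turned with the fingers. I'll continue in small steps at low grip, watching torque.

Call:
servo_tool(
  targets=[
    [0,0,0,-0.008,0,0,0],
    [0,0,0,-0.016,0,0,0],
    [0,0,0,-0.016,0,0,0],
  ],
)

```text
t: 6.75
tool_pos: [0.5514, 0.1646, 0.188]
tcp_rot: [1.245, 1.571, -1.412]
ft_force: [-0.2, -0.6, 0.3]
width: 0.0179
```

```bash
cat >> h.py <<'E'
def st(n=3):
    A=[]
    for i in range(n):
        p,Rm,s=cur();M=Rm.as_matrix()
        A.append(np.r_[p,float(np.arctan2(M[1,1],M[0,1])-np.pi/2)%np.pi,s["ft_force"],s["torque"],s["effort"][5],s["q"][5],s["width"]])
        if i<n-1: optics.read_camera("wrist")
    a=np.mean(A,0);print("t",round(s["t"],2),"p",a[:3].round(4),"psi",a[3].round(4),"F",a[4:7].round(2),"M",a[7:10].round(3),"e6",a[10].round(3),"q6",a[11].round(4),"w",a[12].round(4))
E
python3 -c "
from h import *
st()"
```

```text
t 6.85 p [0.5513 0.1646 0.188 ] psi 0.4852 F [ 0.17 -0.82  0.37] M [-0.339  0.039  0.051] e6 0.028 q6 1.3561 w 0.0179
```

Call:
servo_tool(
  targets=[
    [0,0,0,-0.008,0,0,0],
    [0,0,0,-0.016,0,0,0],
    [0,0,0,-0.016,0,0,0],
  ],
)

```text
t: 7.15
tool_pos: [0.5513, 0.1648, 0.188]
tcp_rot: [-0.403, 1.571, -3.026]
ft_force: [0.5, -1.2, 0.3]
width: 0.0179
```

```bash
python3 -c "
from h import *
st()"
```

```text
t 7.25 p [0.5513 0.1648 0.188 ] psi 0.5187 F [ 0.26 -1.46 -0.08] M [-0.343  0.075  0.05 ] e6 0.032 q6 1.3225 w 0.0179
```

Call:
servo_tool(
  targets=[
    [0,0,0,-0.008,0,0,0],
    [0,0,0,-0.016,0,0,0],
    [0,0,0,-0.016,0,0,0],
  ],
)

```text
t: 7.55
tool_pos: [0.5513, 0.1649, 0.188]
tcp_rot: [-1.973, 1.571, 1.721]
ft_force: [-0.2, -1.3, 0.1]
width: 0.0184
```

```bash
python3 -c "
from h import *
st()"
```

```text
t 7.65 p [0.5513 0.1649 0.188 ] psi 0.5522 F [ 0.28 -0.69 -0.46] M [-0.291  0.12   0.08 ] e6 0.03 q6 1.289 w 0.0181
```

Call:
servo_tool(
  targets=[
    [0,0,0,-0.007,0,0,0],
    [0,0,0,-0.012,0,0,0],
    [0,0,0,-0.012,0,0,0],
  ],
)

```text
t: 7.95
tool_pos: [0.5513, 0.1649, 0.188]
tcp_rot: [-1.835, 1.57, 1.884]
ft_force: [-0.5, 0.4, 0.5]
width: 0.0181
```

```bash
python3 -c "
from h import *
st()"
```

```text
t 8.05 p [0.5513 0.1649 0.188 ] psi 0.5771 F [0.3  0.15 0.1 ] M [-0.164  0.095 -0.018] e6 -0.016 q6 1.2641 w 0.0181
```

Call:
servo_tool(
  targets=[
    [0,0,0,-0.004,0,0,0],
    [0,0,0,-0.008,0,0,0],
    [0,0,0,-0.008,0,0,0],
  ],
)

```text
t: 8.35
tool_pos: [0.5513, 0.1649, 0.1879]
tcp_rot: [-1.925, 1.57, 1.81]
ft_force: [-0.2, -0.6, -0.2]
width: 0.0181
```

```bash
python3 -c "
from h import *
st()"
```

```text
t 8.45 p [0.5513 0.1649 0.188 ] psi 0.5938 F [ 0.01 -0.42  0.03] M [-0.103  0.175 -0.028] e6 -0.037 q6 1.2474 w 0.0182
```

Call:
servo_tool(
  targets=[
    [0,0,0,-0.006,0,0,0],
    [0,0,0,-0.012,0,0,0],
    [0,0,0,-0.012,0,0,0],
  ],
)

```text
t: 8.75
tool_pos: [0.5513, 0.1649, 0.188]
tcp_rot: [-2.078, 1.571, 1.683]
ft_force: [-0.1, 0.6, 0.3]
width: 0.018
```

```bash
python3 -c "
from h import *
st()"
```

```text
t 8.85 p [0.5513 0.1649 0.188 ] psi 0.6191 F [-0.64  0.6  -0.59] M [0.015 0.197 0.03 ] e6 0.0 q6 1.2221 w 0.0177
```

Call:
servo_tool(
  targets=[
    [0,0,0,-0.008,0,0,0],
    [0,0,0,-0.016,0,0,0],
    [0,0,0,-0.016,0,0,0],
  ],
)

```text
t: 9.15
tool_pos: [0.5514, 0.1648, 0.1879]
tcp_rot: [-2.327, 1.571, 1.468]
ft_force: [-0.5, -0.1, -0.3]
width: 0.018
```

```bash
python3 -c "
from h import *
st()"
```

```text
t 9.25 p [0.5513 0.1648 0.188 ] psi 0.6527 F [-0.4   0.17 -0.22] M [0.039 0.169 0.056] e6 0.033 q6 1.1885 w 0.018
```

Call:
servo_tool(
  targets=[
    [0,0,0,-0.008,0,0,0],
    [0,0,0,-0.014,0,0,0],
    [0,0,0,-0.014,0,0,0],
  ],
)

```text
t: 9.55
tool_pos: [0.5514, 0.1648, 0.188]
tcp_rot: [3.115, 1.571, 0.655]
ft_force: [-0.2, 0.0, 0.0]
width: 0.018
```

```bash
python3 -c "
from h import *
st()"
```

```text
t 9.65 p [0.5514 0.1648 0.188 ] psi 0.6819 F [-0.3   0.64 -0.4 ] M [0.006 0.138 0.025] e6 0.001 q6 1.1593 w 0.0178
```

Call:
servo_tool(
  targets=[
    [0,0,0,-0.008,0,0,0],
    [0,0,0,-0.014,0,0,0],
    [0,0,0,-0.014,0,0,0],
  ],
)

```text
t: 9.95
tool_pos: [0.5514, 0.1648, 0.1879]
tcp_rot: [-2.641, 1.571, 1.212]
ft_force: [-0.7, 0.1, -0.2]
width: 0.0179
```

```bash
python3 -c "
from h import *
st()"
```

```text
t 10.05 p [0.5514 0.1648 0.1879] psi 0.7113 F [-0.74  0.38 -0.49] M [-0.022  0.126  0.017] e6 0.001 q6 1.1299 w 0.018
```

Call:
servo_tool(
  targets=[
    [0,0,0,-0.008,0,0,0],
    [0,0,0,-0.014,0,0,0],
    [0,0,0,-0.014,0,0,0],
  ],
)

```text
t: 10.35
tool_pos: [0.5514, 0.1648, 0.188]
tcp_rot: [2.192, 1.571, -0.209]
ft_force: [-0.4, 0.0, -0.3]
width: 0.0186
```

```bash
python3 -c "
from h import *
st()"
```

```text
t 10.45 p [0.5514 0.1648 0.188 ] psi 0.7406 F [-0.57  0.45 -0.4 ] M [-0.063  0.121  0.008] e6 -0.0 q6 1.1006 w 0.0182
```

Call:
servo_tool(
  targets=[
    [0,0,0,-0.008,0,0,0],
    [0,0,0,-0.014,0,0,0],
    [0,0,0,-0.014,0,0,0],
  ],
)

```text
t: 10.75
tool_pos: [0.5514, 0.1648, 0.188]
tcp_rot: [2.304, 1.571, -0.068]
ft_force: [0.9, 0.2, -0.3]
width: 0.018
```

```bash
python3 -c "
from h import *
st()"
```

```text
t 10.85 p [0.5514 0.1648 0.188 ] psi 0.7699 F [ 0.31 -0.39 -0.65] M [-0.084  0.106  0.027] e6 -0.0 q6 1.0713 w 0.0179
```

Call:
servo_tool(
  targets=[
    [0,0,0,-0.008,0,0,0],
    [0,0,0,-0.014,0,0,0],
    [0,0,0,-0.014,0,0,0],
  ],
)

```text
t: 11.15
tool_pos: [0.5514, 0.1648, 0.188]
tcp_rot: [2.382, 1.571, 0.039]
ft_force: [-0.2, 0.7, -0.5]
width: 0.0179
```

```bash
python3 -c "
from h import *
st()
c=optics.read_camera('wrist');cv2.imwrite('pics/wrist4.png',cv2.resize(c['img'][110:330,200:440],None,fx=3,fy=3)[:600])"
```

```text
t 11.25 p [0.5513 0.1648 0.188 ] psi 0.7992 F [ 0.07  0.09 -0.45] M [-0.146  0.083  0.015] e6 -0.0 q6 1.042 w 0.0179
```

View pics/wrist4.png

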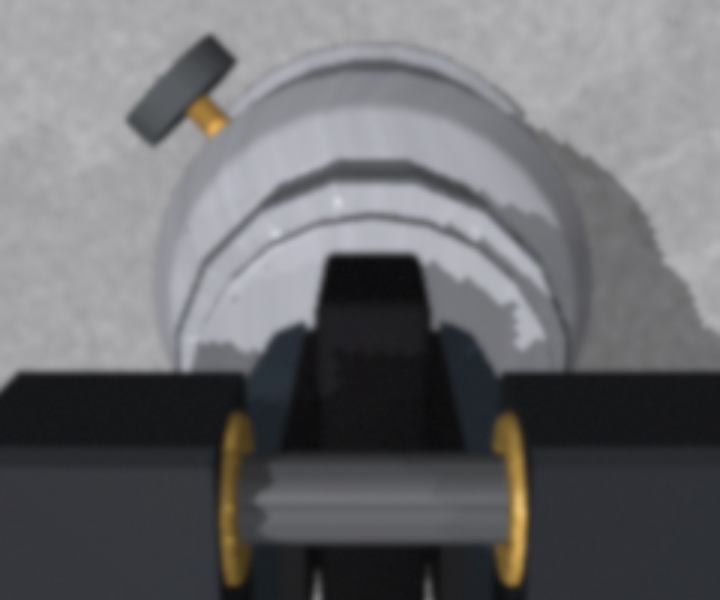

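The bar stays square to the fingers while the gauge has moved round, so the cap is following the tool. On with the turn.

Call:
servo_tool(
  targets=[
    [0,0,0,-0.008,0,0,0],
    [0,0,0,-0.014,0,0,0],
    [0,0,0,-0.014,0,0,0],
  ],
)

```text
t: 11.6
tool_pos: [0.5513, 0.1648, 0.188]
tcp_rot: [-3.137, 1.571, 0.834]
ft_force: [-0.0, -0.4, -1.0]
width: 0.0179
```

```bash
python3 -c "
from h import *
st()"
```

```text
t 11.7 p [0.5513 0.1648 0.188 ] psi 0.8285 F [ 0.11 -0.28 -0.39] M [-0.111  0.086  0.019] e6 -0.001 q6 1.0127 w 0.0179
```

Call:
servo_tool(
  targets=[
    [0,0,0,-0.008,0,0,0],
    [0,0,0,-0.014,0,0,0],
    [0,0,0,-0.014,0,0,0],
  ],
)

```text
t: 12.0
tool_pos: [0.5513, 0.1648, 0.188]
tcp_rot: [-2.762, 1.571, 1.237]
ft_force: [-0.5, 0.3, 0.1]
width: 0.0183
```

```bash
python3 -c "
from h import *
st()"
```

```text
t 12.1 p [0.5513 0.1648 0.1879] psi 0.8578 F [-0.45 -0.   -0.16] M [-0.088  0.071  0.01 ] e6 0.0 q6 0.9834 w 0.0181
```

Call:
servo_tool(
  targets=[
    [0,0,0,-0.008,0,0,0],
    [0,0,0,-0.014,0,0,0],
    [0,0,0,-0.014,0,0,0],
  ],
)

```text
t: 12.4
tool_pos: [0.5513, 0.1648, 0.1879]
tcp_rot: [-2.283, 1.571, 1.746]
ft_force: [-0.0, -0.2, -0.8]
width: 0.0181
```

```bash
python3 -c "
from h import *
st()"
```

```text
t 12.5 p [0.5513 0.1648 0.1879] psi 0.8872 F [-0.02  0.18 -0.03] M [-0.096  0.092  0.031] e6 0.001 q6 0.954 w 0.018
```

Call:
servo_tool(
  targets=[
    [0,0,0,-0.008,0,0,0],
    [0,0,0,-0.014,0,0,0],
    [0,0,0,-0.014,0,0,0],
  ],
)

```text
t: 12.8
tool_pos: [0.5513, 0.1648, 0.1879]
tcp_rot: [-2.401, 1.571, 1.658]
ft_force: [-0.2, -0.4, 0.1]
width: 0.0179
```

```bash
python3 -c "
from h import *
st()"
```

```text
t 12.9 p [0.5513 0.1648 0.1879] psi 0.9165 F [-0.18 -0.01 -0.07] M [-0.1    0.099  0.021] e6 0.001 q6 0.9247 w 0.0179
```

Call:
servo_tool(
  targets=[
    [0,0,0,-0.008,0,0,0],
    [0,0,0,-0.014,0,0,0],
    [0,0,0,-0.014,0,0,0],
  ],
)

```text
t: 13.2
tool_pos: [0.5513, 0.1648, 0.1879]
tcp_rot: [-2.318, 1.571, 1.77]
ft_force: [0.1, 0.5, -0.2]
width: 0.0182
```

```bash
python3 -c "
from h import *
st()"
```

```text
t 13.3 p [0.5513 0.1648 0.1879] psi 0.9458 F [ 0.28  0.26 -0.19] M [-0.097  0.115  0.018] e6 0.001 q6 0.8954 w 0.0181
```

Call:
servo_tool(
  targets=[
    [0,0,0,-0.008,0,0,0],
    [0,0,0,-0.014,0,0,0],
    [0,0,0,-0.014,0,0,0],
  ],
)

```text
t: 13.6
tool_pos: [0.5513, 0.1648, 0.1879]
tcp_rot: [-2.842, 1.571, 1.275]
ft_force: [0.0, 0.6, -0.2]
width: 0.0177
```

```bash
python3 -c "
from h import *
st()"
```

```text
t 13.7 p [0.5513 0.1648 0.1879] psi 0.9751 F [0.16 0.34 0.  ] M [-0.072  0.112  0.015] e6 -0.004 q6 0.8661 w 0.0178
```

Call:
servo_tool(
  targets=[
    [0,0,0,-0.008,0,0,0],
    [0,0,0,-0.014,0,0,0],
    [0,0,0,-0.014,0,0,0],
  ],
)

```text
t: 14.0
tool_pos: [0.5514, 0.1648, 0.188]
tcp_rot: [-2.831, 1.571, 1.314]
ft_force: [0.3, -0.3, 0.6]
width: 0.0177
```

```bash
python3 -c "
from h import *
st()"
```

```text
t 14.1 p [0.5514 0.1648 0.188 ] psi 1.0041 F [-0.36  0.08 -0.02] M [-0.055  0.102 -0.109] e6 -0.171 q6 0.837 w 0.0178
```

That is the first stop: the joint-6 torque jumped from 0 to −0.17 N m. I'll lean a touch more and hold.

Call:
servo_tool(
  targets=[
    [0,0,0,-0.002,0,0,0],
    [0,0,0,-0.002,0,0,0],
    [0,0,0,-0.002,0,0,0],
  ],
)

```text
t: 14.4
tool_pos: [0.5513, 0.1648, 0.1879]
tcp_rot: [-2.23, 1.571, 1.92]
ft_force: [-0.9, 0.4, -0.2]
width: 0.0179
```

```bash
python3 -c "
from h import *
st()"
```

```text
t 14.5 p [0.5513 0.1648 0.1879] psi 1.0082 F [-0.42 -0.01 -0.07] M [-0.043  0.129 -0.277] e6 -0.241 q6 0.833 w 0.018
```

Stop confirmed: stiffness about 17 N m/rad, 0.24 N m, roughly 9 N on the teeth, z unchanged. Next I back off a little, tighten, and press down.

Call:
servo_tool(
  targets=[
    [0,0,0,0.008,0,0,0],
    [0,0,0,0.014,0,0,0],
    [0,0,0,0.014,0,0,0],
    [0,0,0,0.014,0,0,0],
    [0,0,0,0.014,0,0,0],
  ],
  force=40,
)

```text
t: 15.0
tool_pos: [0.5513, 0.1648, 0.188]
tcp_rot: [-2.569, 1.571, 1.552]
ft_force: [-0.8, -0.3, -0.5]
width: 0.0178
```

```bash
python3 -c "
from h import *
st()"
```

```text
t 15.1 p [0.5513 0.1648 0.188 ] psi 0.979 F [-0.42 -0.02 -0.43] M [-0.102  0.117 -0.027] e6 -0.022 q6 0.8622 w 0.0179
```

Call:
servo_tool(
  targets=[
    [0.005,0,0,0,0,0,0],
    [0.01,0,0,0,0,0,0],
    [0.015,0,0,0,0,0,0],
    [0.02,0,0,0,0,0,0],
    [0.02,0,0,0,0,0,0],
  ],
)

```text
t: 15.6
tool_pos: [0.5514, 0.1648, 0.1849]
tcp_rot: [2.474, 1.57, 0.312]
ft_force: [-1.8, -0.9, 5.8]
width: 0.0178
```

```bash
python3 -c "
from h import *
st()"
```

```text
t 15.7 p [0.5514 0.1648 0.185 ] psi 0.9791 F [-1.71 -0.58  5.65] M [-0.197  0.548  0.032] e6 0.003 q6 0.8621 w 0.0179
```

Call:
servo_tool(
  targets=[
    [0.005,0,0,0,0,0,0],
    [0.01,0,0,0,0,0,0],
    [0.015,0,0,0,0,0,0],
    [0.019,0,0,0,0,0,0],
    [0.019,0,0,0,0,0,0],
  ],
)

```text
t: 16.2
tool_pos: [0.5513, 0.1648, 0.1815]
tcp_rot: [2.477, 1.57, 0.314]
ft_force: [-2.7, -0.1, 8.8]
width: 0.0176
```

```bash
python3 -c "
from h import *
st()"
```

```text
t 16.3 p [0.5514 0.1648 0.1815] psi 0.9791 F [-2.13 -0.96  8.01] M [-0.216  0.675  0.001] e6 0.006 q6 0.8621 w 0.0178
```

Call:
servo_tool(
  targets=[
    [0,0,0,-0.008,0,0,0],
    [0,0,0,-0.015,0,0,0],
    [0,0,0,-0.015,0,0,0],
  ],
)

```text
t: 16.6
tool_pos: [0.5515, 0.1648, 0.1816]
tcp_rot: [2.428, 1.569, 0.297]
ft_force: [-2.4, -0.4, 7.4]
width: 0.0179
```

```bash
python3 -c "
from h import *
st()"
```

```text
t 16.7 p [0.5515 0.1648 0.1817] psi 1.0104 F [-2.   -0.59  7.34] M [-0.228  0.607 -0.024] e6 -0.037 q6 0.8307 w 0.0178
```

At psi 1.010 the torque is only −0.04 N m, against −0.24 when unpressed, so the lugs are passing under the teeth. I continue in small steps first.

Call:
servo_tool(
  targets=[
    [0,0,0,-0.008,0,0,0],
    [0,0,0,-0.015,0,0,0],
    [0,0,0,-0.015,0,0,0],
  ],
)

```text
t: 17.0
tool_pos: [0.5517, 0.1649, 0.1817]
tcp_rot: [2.403, 1.569, 0.303]
ft_force: [-1.6, -0.1, 7.8]
width: 0.018
```

```bash
python3 -c "
from h import *
st()"
```

```text
t 17.1 p [0.5517 0.1649 0.1817] psi 1.0419 F [-1.66 -0.05  7.37] M [-0.149  0.542 -0.01 ] e6 -0.036 q6 0.7993 w 0.0179
```

Call:
servo_tool(
  targets=[
    [0,0,0,-0.02,0,0,0],
    [0,0,0,-0.04,0,0,0],
    [0,0,0,-0.06,0,0,0],
    [0,0,0,-0.08,0,0,0],
    [0,0,0,-0.08,0,0,0],
  ],
)

```text
t: 17.6
tool_pos: [0.5522, 0.1651, 0.1819]
tcp_rot: [2.258, 1.567, 0.326]
ft_force: [-0.5, -0.7, 7.5]
width: 0.0176
```

```bash
python3 -c "
from h import *
st()"
```

```text
t 17.7 p [0.5522 0.1651 0.1819] psi 1.2098 F [-0.95  0.08  7.87] M [-0.099  0.37   0.053] e6 -0.014 q6 0.6314 w 0.0177
```

Call:
servo_tool(
  targets=[
    [0,0,0,-0.03,0,0,0],
    [0,0,0,-0.06,0,0,0],
    [0,0,0,-0.09,0,0,0],
    [0,0,0,-0.12,0,0,0],
    [0,0,0,-0.15,0,0,0],
    [0,0,0,-0.15,0,0,0],
  ],
)

```text
t: 18.3
tool_pos: [0.5524, 0.1653, 0.182]
tcp_rot: [1.996, 1.567, 0.379]
ft_force: [-0.8, 0.9, 7.3]
width: 0.0174
```

```bash
python3 -c "
from h import *
st();show()"
```

```text
t 18.4 p [0.5524 0.1653 0.182 ] psi 1.524 F [-0.16  0.81  7.33] M [0.025 0.228 0.034] e6 -0.054 q6 0.3171 w 0.0177
t 18.4 p [0.5524 0.1653 0.1819] jawyaw-90 -1.618 xax [ 0.0038  0.0015 -1.    ] q [2.710e-01 3.550e-01 1.640e+00 1.000e-03 1.142e+00 3.180e-01] F [0.25 0.19 7.35] M [0.064 0.209 0.009] w 0.0179
```

Call:
servo_tool(
  targets=[
    [0,0,0,-0.03,0,0,0],
    [0,0,0,-0.06,0,0,0],
    [0,0,0,-0.09,0,0,0],
    [0,0,0,-0.12,0,0,0],
    [0,0,0,-0.15,0,0,0],
    [0,0,0,-0.15,0,0,0],
  ],
)

```text
t: 19.0
tool_pos: [0.5525, 0.1654, 0.182]
tcp_rot: [1.714, 1.567, 0.411]
ft_force: [0.0, 0.0, 6.7]
width: 0.0173
```

```bash
python3 -c "
from h import *
st()"
```

```text
t 19.1 p [0.5525 0.1654 0.182 ] psi 1.8381 F [-0.6   0.65  7.63] M [0.069 0.187 0.053] e6 -0.055 q6 0.003 w 0.0176
```

Call:
servo_tool(
  targets=[
    [0,0,0,-0.03,0,0,0],
    [0,0,0,-0.06,0,0,0],
    [0,0,0,-0.09,0,0,0],
    [0,0,0,-0.12,0,0,0],
    [0,0,0,-0.15,0,0,0],
    [0,0,0,-0.18,0,0,0],
    [0,0,0,-0.18,0,0,0],
  ],
)

```text
t: 19.8
tool_pos: [0.5525, 0.1654, 0.182]
tcp_rot: [1.346, 1.567, 0.42]
ft_force: [-0.9, 1.0, 7.4]
width: 0.0176
```

```bash
python3 -c "
from h import *
st();show()"
```

```text
t 19.9 p [0.5525 0.1654 0.182 ] psi 2.2151 F [-0.47  0.97  7.79] M [0.095 0.163 0.038] e6 -0.055 q6 -0.374 w 0.0178
t 19.9 p [0.5525 0.1654 0.182 ] jawyaw-90 -0.9268 xax [ 0.0039  0.0017 -1.    ] q [ 2.710e-01  3.550e-01  1.640e+00  1.000e-03  1.142e+00 -3.740e-01] F [-0.38  1.2   7.97] M [0.103 0.149 0.045] w 0.0181
```

Bar at 2.215, in the middle of the open gap (about 2.2 from the vessel's x). I'll lift straight up slowly and check the forces.

Call:
servo_tool(
  targets=[
    [-0.02,0,0,0,0,0,0],
    [-0.04,0,0,0,0,0,0],
    [-0.06,0,0,0,0,0,0],
    [-0.08,0,0,0,0,0,0],
    [-0.08,0,0,0,0,0,0],
  ],
)

```text
t: 20.4
tool_pos: [0.5508, 0.1645, 0.1957]
tcp_rot: [-1.757, 1.569, -2.684]
ft_force: [-0.2, 0.7, -2.0]
width: 0.018
```

```bash
python3 -c "
from h import *
st();show()"
```

```text
t 20.5 p [0.5507 0.1644 0.1954] psi 2.2147 F [ 0.36  0.23 -2.59] M [-0.054 -0.011 -0.029] e6 -0.0 q6 -0.3735 w 0.0178
t 20.5 p [0.5506 0.1644 0.1952] jawyaw-90 -0.9269 xax [-2.4e-03 -9.0e-04 -1.0e+00] q [ 0.27   0.345  1.62  -0.     1.179 -0.374] F [ 0.93  0.17 -3.1 ] M [-0.066 -0.019 -0.036] w 0.0177
```

The force is −2 to −3 N, about the cap's weight, so the cap is free. I continue up.

Call:
servo_tool(
  targets=[
    [-0.05,0,0,0,0,0,0],
    [-0.12,0,0,0,0,0,0],
    [-0.2,0,0,0,0,0,0],
    [-0.28,0,0,0,0,0,0],
    [-0.33,0,0,0,0,0,0],
    [-0.35,0,0,0,0,0,0],
    [-0.35,0,0,0,0,0,0],
  ],
)

```text
t: 21.2
tool_pos: [0.5514, 0.1648, 0.2665]
tcp_rot: [1.24, 1.57, 0.313]
ft_force: [-0.0, 0.0, -1.2]
width: 0.0175
```

```bash
python3 - <<'E'
from h import *
st();show()
# tray fit refined from both cams
for n in ["scene","top"]:
    c=optics.read_camera(n);cv2.imwrite(f"pics/{n}5.png",c["img"])
E
```

```text
t 21.3 p [0.5512 0.1647 0.2659] psi 2.2147 F [-0.01 -0.06 -1.59] M [-0.034  0.012  0.034] e6 0.0 q6 -0.3735 w 0.0177
t 21.3 p [0.5509 0.1647 0.2654] jawyaw-90 -0.9269 xax [-1.5e-03 -4.0e-04 -1.0e+00] q [ 0.27   0.301  1.504  0.     1.338 -0.373] F [-0.14 -0.38 -1.37] M [-0.052  0.022 -0.001] w 0.0177
```

View pics/scene5.png

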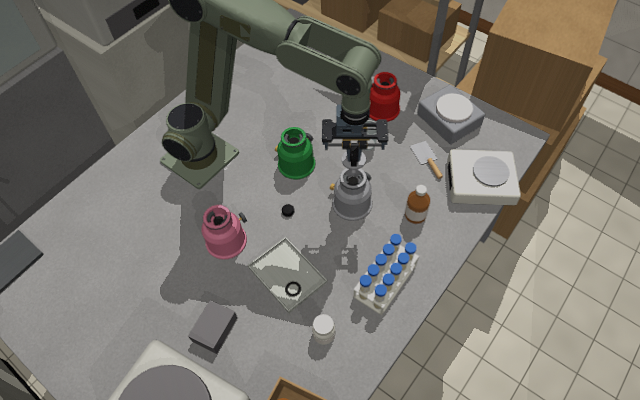

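The cap is out and held above the open vessel mouth at (352,180). I'll check the tray position with the scene camera and plan the carry.

```bash
python3 - <<'E'
from h import *
np.set_printoptions(precision=4,suppress=True)
S=optics.read_camera("scene")
D=np.array([at(S,p,.018) for p in [(326.5,281.5),(289,312),(248,269),(285.5,238.5)]]);print(D[:,:2],D.mean(0))
print("ring",at(S,(293,289),.007))
p0,R0,_=cur()
t=np.array([.508,-.159,.265]);Rt=down(-.9269)
print(row([.53,0.0,.265],Rt),row(t,Rt))
E
python3 - <<'E'
import cv2
s=cv2.imread("pics/scene5.png")
cv2.imwrite("pics/c6.png",cv2.resize(s[230:320,240:335],None,fx=6,fy=6,interpolation=cv2.INTER_CUBIC))
E
```

```text
[[ 0.6624 -0.1112]
 [ 0.6347 -0.2528]
 [ 0.4471 -0.2228]
 [ 0.4699 -0.0726]] [ 0.5535 -0.1648  0.018 ]
ring [ 0.5943 -0.1871  0.007 ]
[ 0.0021 -0.5782  0.5956 -0.     -0.0003  0.0007] [ 0.0026 -1.1434  1.1654 -0.     -0.0003  0.0007]
```

View pics/c6.png

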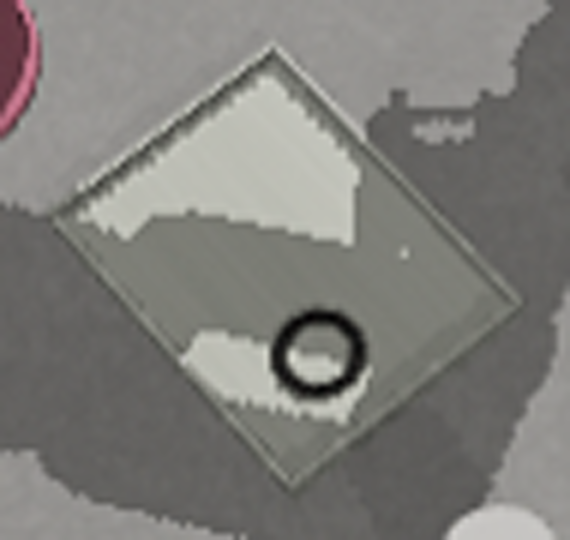

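The scene and top views agree on the tray to about 5 mm: centre around (0.550, −0.166), ring at (0.594, −0.189). I'll set the cap at about (0.510, −0.158).

Call:
servo_tool(
  targets=[
    [0,-0.07,0.07,0,0,0,0],
    [0,-0.18,0.18,0,0,0,0],
    [0,-0.3,0.31,0,0,0,0],
    [0,-0.42,0.43,0,0,0,0],
    [0,-0.52,0.53,0,0,0,0],
    [0,-0.57,0.585,0,0,0,0],
    [0,-0.578,0.596,0,0,0,0],
    [0,-0.578,0.596,0,0,0,0],
  ],
)

```text
t: 22.25
tool_pos: [0.5307, 0.0004, 0.266]
tcp_rot: [2.482, 1.57, 1.555]
ft_force: [-0.5, 0.6, -1.9]
width: 0.0178
```

```bash
python3 - <<'E'
from h import *
show();print(row([.51,-.158,.265],down(-.9269)))
E
```

```text
t 22.25 p [5.307e-01 4.000e-04 2.660e-01] jawyaw-90 -0.9275 xax [ 0.e+00  9.e-04 -1.e+00] q [-2.100e-02  2.290e-01  1.603e+00  1.000e-03  1.310e+00 -6.650e-01] F [-0.48  0.62 -1.93] M [-0.113  0.022 -0.003] w 0.0178
[ 4.300e-03 -5.579e-01  5.719e-01 -3.000e-04 -4.000e-04 -3.000e-04]
```

Call:
servo_tool(
  targets=[
    [0,-0.07,0.07,0,0,0,0],
    [0,-0.18,0.185,0,0,0,0],
    [0,-0.3,0.31,0,0,0,0],
    [0,-0.42,0.43,0,0,0,0],
    [0,-0.51,0.52,0,0,0,0],
    [0,-0.55,0.565,0,0,0,0],
    [0,-0.558,0.572,0,0,0,0],
    [0,-0.558,0.572,0,0,0,0],
  ],
)

```text
t: 23.05
tool_pos: [0.5102, -0.1573, 0.266]
tcp_rot: [2.53, 1.57, 1.603]
ft_force: [-0.3, -0.2, -2.3]
width: 0.0177
```

```bash
python3 - <<'E'
from h import *
st();show();print(row([.51,-.158,.085],down(-.9269)))
for n in ["scene","wrist"]:
    c=optics.read_camera(n);cv2.imwrite(f"pics/{n}6.png",c["img"])
E
```

```text
t 23.15 p [ 0.5102 -0.1571  0.266 ] psi 2.2157 F [ 0.29  0.24 -1.63] M [-0.039 -0.015 -0.002] e6 -0.007 q6 -0.9661 w 0.0179
t 23.15 p [ 0.5102 -0.157   0.2661] jawyaw-90 -0.9255 xax [ 0.e+00  9.e-04 -1.e+00] q [-3.210e-01  2.340e-01  1.596e+00  1.000e-03  1.312e+00 -9.660e-01] F [ 0.73  0.68 -1.14] M [-0.045 -0.027  0.025] w 0.0181
[ 9.054e-01 -4.000e-03  3.900e-03  7.000e-04 -3.000e-04 -3.000e-04]
```

View pics/wrist6.png

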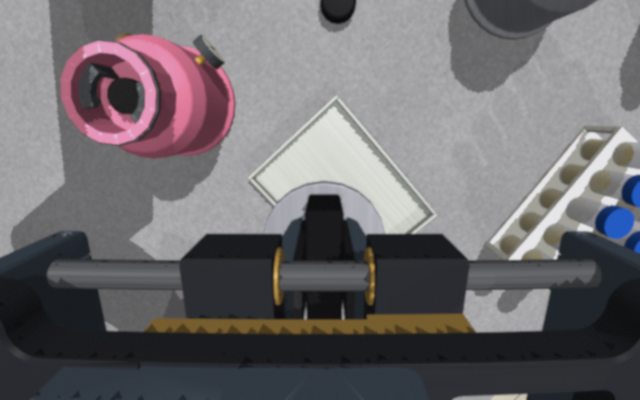

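View pics/scene6.png

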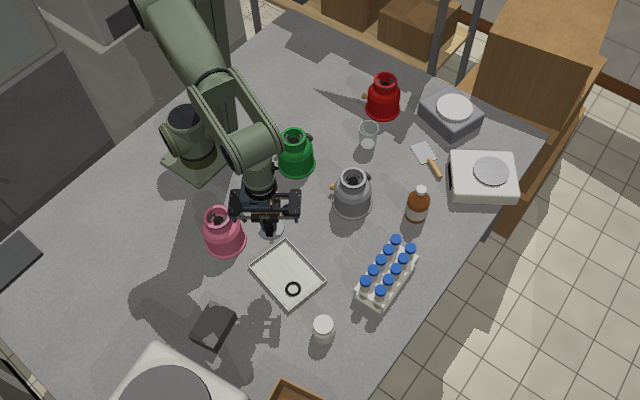

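```bash
python3 - <<'E'
from h import *
T=optics.read_camera("top");S=optics.read_camera("scene")
print(at(T,(391,270),.15),at(S,(218,213),.15),at(S,(228,245),.02), at(T,(388,275),.02))
E
```

```text
[ 0.32246401 -0.1835579   0.15      ] [ 0.31168936 -0.17668579  0.15      ] [ 0.34186726 -0.20000124  0.02      ] [ 0.31028183 -0.19010913  0.02      ]
```

Call:
servo_tool(
  targets=[
    [0.1,-0.004,0.004,0,0,0,0],
    [0.25,-0.004,0.004,0,0,0,0],
    [0.42,-0.004,0.004,0,0,0,0],
    [0.58,-0.004,0.004,0,0,0,0],
    [0.72,-0.004,0.004,0,0,0,0],
    [0.83,-0.004,0.004,0,0,0,0],
    [0.9,-0.004,0.004,0,0,0,0],
    [0.94,-0.004,0.004,0,0,0,0],
    [0.955,-0.004,0.004,0,0,0,0],
    [0.955,-0.004,0.004,0,0,0,0],
  ],
)

```text
t: 24.35
tool_pos: [0.5101, -0.1595, 0.0753]
tcp_rot: [0.886, 1.57, -0.041]
ft_force: [-0.7, 0.4, -1.5]
width: 0.0177
```

```bash
python3 - <<'E'
from h import *
st();show()
E
```

```text
t 24.45 p [ 0.5102 -0.1596  0.0757] psi 2.2148 F [-0.29  0.12 -1.51] M [-0.05  -0.047 -0.017] e6 0.0 q6 -0.9688 w 0.0177
t 24.45 p [ 0.5104 -0.1597  0.076 ] jawyaw-90 -0.9269 xax [ 1.8e-03 -5.0e-04 -1.0e+00] q [-0.325  0.405  1.872  0.     0.863 -0.969] F [-0.28 -0.37 -2.15] M [-0.064 -0.068  0.014] w 0.0175
```

Lowering 8 mm, then 1 mm at a time until contact.

Call:
servo_tool(
  targets=[
    [0.015,0,0,0,0,0,0],
    [0.03,0,0,0,0,0,0],
    [0.04,0,0,0,0,0,0],
    [0.045,0,0,0,0,0,0],
    [0.045,0,0,0,0,0,0],
  ],
)

```text
t: 24.95
tool_pos: [0.5096, -0.1595, 0.0659]
tcp_rot: [-2.774, 1.57, 2.582]
ft_force: [0.3, 0.2, -1.1]
width: 0.0176
```

```bash
python3 - <<'E'
from h import *
st()
E
```

```text
t 25.05 p [ 0.5097 -0.1595  0.066 ] psi 2.2147 F [-0.17  0.01 -1.8 ] M [-0.049 -0.    -0.02 ] e6 -0.0 q6 -0.9689 w 0.0177
```

Call:
servo_tool(
  targets=[
    [0.003,0,0,0,0,0,0],
    [0.005,0,0,0,0,0,0],
    [0.005,0,0,0,0,0,0],
  ],
)

```text
t: 25.35
tool_pos: [0.5097, -0.1595, 0.0651]
tcp_rot: [2.472, 1.571, 1.545]
ft_force: [-0.4, 0.1, -1.9]
width: 0.0176
```

```bash
python3 - <<'E'
from h import *
st()
E
```

```text
t 25.45 p [ 0.5097 -0.1595  0.0651] psi 2.2146 F [-0.12  0.34 -2.08] M [-0.055  0.04  -0.005] e6 -0.0 q6 -0.9689 w 0.0177
```

Call:
servo_tool(
  targets=[
    [0.003,0,0,0,0,0,0],
    [0.005,0,0,0,0,0,0],
    [0.005,0,0,0,0,0,0],
  ],
)

```text
t: 25.75
tool_pos: [0.5098, -0.1595, 0.0649]
tcp_rot: [0.818, 1.57, -0.109]
ft_force: [-1.5, 1.2, 5.9]
width: 0.0177
```

```bash
python3 - <<'E'
from h import *
st()
E
```

```text
t 25.85 p [ 0.5098 -0.1595  0.0649] psi 2.2147 F [-1.36  1.17  5.52] M [ 0.091  0.386 -0.017] e6 0.0 q6 -0.9689 w 0.0178
```

Contact with the floor: Fz went from −2 to +5.5 N at TCP z 0.0649, as expected. I relieve the push slightly, then open.

Call:
servo_tool(
  targets=[
    [-0.003,0,0,0,0,0,0],
    [-0.003,0,0,0,0,0,0.25],
    [-0.003,0,0,0,0,0,0.35],
    [-0.003,0,0,0,0,0,0.5],
    [-0.003,0,0,0,0,0,0.5],
    [-0.003,0,0,0,0,0,0.5],
    [-0.003,0,0,0,0,0,0.5],
    [-0.003,0,0,0,0,0,0.5],
  ],
)

```text
t: 26.65
tool_pos: [0.5097, -0.1595, 0.0647]
tcp_rot: [1.676, 1.571, 0.75]
ft_force: [0.8, 0.5, -0.4]
width: 0.0457
```

```bash
python3 - <<'E'
from h import *
show()
c=optics.read_camera("wrist");cv2.imwrite("pics/wrist7.png",c["img"])
E
```

```text
t 26.65 p [ 0.5097 -0.1595  0.0647] jawyaw-90 -0.9269 xax [ 1.e-04  1.e-04 -1.e+00] q [-0.325  0.419  1.884  0.     0.838 -0.969] F [ 0.77  0.53 -0.43] M [-0.045  0.045 -0.047] w 0.0457
```

View pics/wrist7.png

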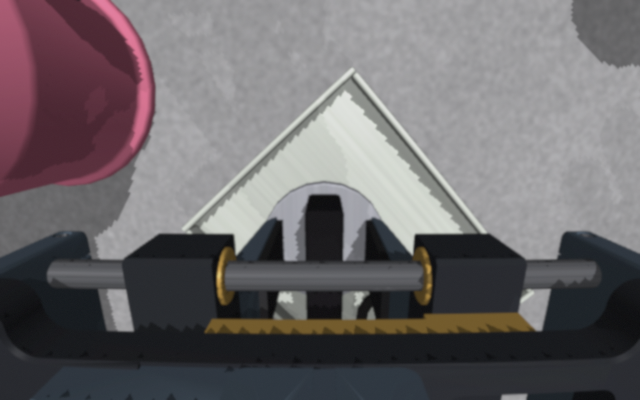

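The fingers are clear on both sides of the bar (bar x 307–343, pads at about 270 and 375). Retreating straight up.

Call:
servo_tool(
  targets=[
    [-0.05,0,0,0,0,0,0.5],
    [-0.15,0,0,0,0,0,0.5],
    [-0.3,0,0,0,0,0,0.5],
    [-0.5,0,0,0,0,0,0.5],
    [-0.7,0,0,0,0,0,0.5],
    [-0.85,0,0,0,0,0,0.5],
    [-0.95,0,0,0,0,0,0.5],
    [-0.95,0,0,0,0,0,0.5],
  ],
)

```text
t: 27.5
tool_pos: [0.5112, -0.16, 0.2587]
tcp_rot: [0.614, 1.563, -0.313]
ft_force: [0.1, 1.1, 0.1]
width: 0.0456
```

```bash
python3 - <<'E'
from h import *
show()
for n in ["scene","wrist"]:
    c=optics.read_camera(n);cv2.imwrite(f"pics/{n}8.png",c["img"])
s=cv2.imread("pics/scene8.png")
cv2.imwrite("pics/c8.png",cv2.resize(s[200:320,220:350],None,fx=5,fy=5,interpolation=cv2.INTER_CUBIC))
E
```

```text
t 27.5 p [ 0.5112 -0.16    0.2587] jawyaw-90 -0.9269 xax [ 0.0074 -0.0024 -1.    ] q [-0.325  0.237  1.611  0.     1.286 -0.969] F [0.13 1.08 0.12] M [ 0.006  0.01  -0.035] w 0.0456
```

View pics/wrist8.png

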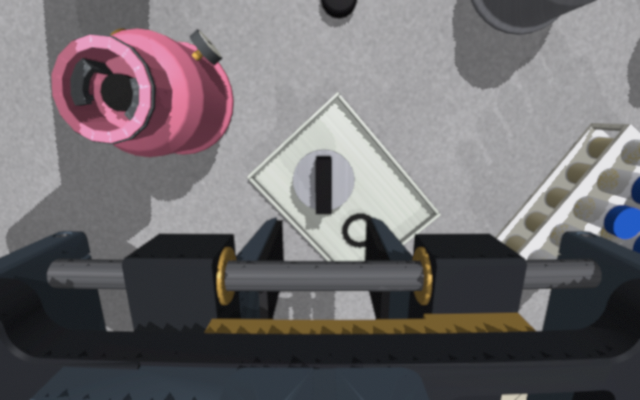

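View pics/c8.png

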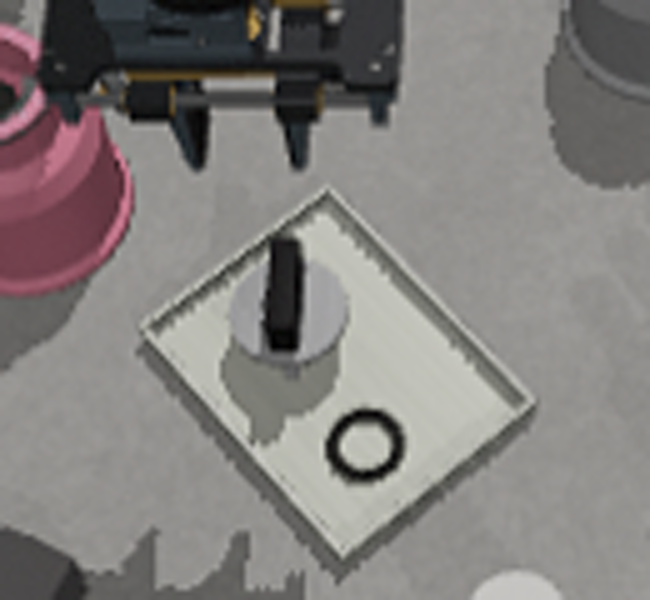

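The cap stands upright inside the tray: disc at (323,181) in the wrist view, ring untouched at (358,230), gripper clear. One row to settle, then hand in.

Call:
servo_tool(
  targets=[
    [0,0,0,0,0,0,0.5],
    [0,0,0,0,0,0,0.5],
    [0,0,0,0,0,0,0.5],
  ],
)

```text
t: 27.9
tool_pos: [0.5093, -0.1594, 0.2537]
tcp_rot: [-2.584, 1.569, 2.773]
ft_force: [0.1, -0.4, 0.6]
width: 0.0455
```

```bash
python3 - <<'E'
from h import *
show()
print(robot.close_job())
E
```

```text
t 27.9 p [ 0.5093 -0.1594  0.2537] jawyaw-90 -0.9269 xax [-2.e-03  8.e-04 -1.e+00] q [-0.325  0.242  1.617  0.     1.285 -0.969] F [ 0.12 -0.42  0.63] M [-0.011 -0.003 -0.033] w 0.0455
the job is handed in; nothing more can be done
None
```

The cap is off the vessel and standing upright on the tray floor beside the seal ring. I handed the job in at 27.9 s of the 72 s allowed; it gave no verdict.

- **First stop:** I turned the cap, unpressed, with a light 10 N grip and felt the stop with the bar at about 1.0 rad world yaw. Torque reached 0.24 N m, roughly 9–10 N on the teeth, and I held it there before backing off.
- **Pressing and turning on:** I pressed it down 6.5 mm with about 8 N. The torque then stayed under about 0.06 N m past the stop and on round to 2.2 rad.
- **Lifting and placing:** It lifted straight out, showing only its own weight of about 2 N. I set it down at about (0.510, −0.160), where the floor contact reached about 5.5 N, then released it and withdrew.

**Last checks:** The last pictures showed the cap upright inside the tray, the ring where it was, and the gripper clear of everything in view. Wrist force was near zero.

**Where measurements disagreed:** The three camera estimates of the bar differed by up to 5 mm, and the two of the tray by about 3 mm. The bar error gave a side force of about 3 N at the grasp, which I corrected with a small sideways shift. The tray difference is well within the placing margin.

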